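Change the batch on the tin drying block

TASK

Change the batch on the moisture-tin drying block: pull the bat of its locking switch outward and flip it to off (leaning away from the wells), then stack all the finished, lidded tins from the wells into one square, flush pile inside the circle on the cooling plate, and set all the empty open dishes from the bench upright and flat into the wells, starting at well 1 beside the switch and leaving no gap. When that is done, pull the bat out again and flip it back to on so that it locks; never touch a tin or dish standing in the block while the switch is on, and leave the other things where they are.

Things in the scene. Friction and masses are not known exactly. Their poses are not given: they have to be found in the camera images.
- dryer: Tin drying block: a low white box 130 mm deep (its x) by 400 mm long (its y) with an aluminium top, 50 mm high; origin under its centre. Its own x points to the back, its y runs along the row of four wells. The grey control end with the locking switch is at its -y end. Fixed to the bench.
- well_1 (a point): Well 1 (one punched dot; next to the switch): centre of its floor. A round pocket 66 mm in diameter and 8 mm deep, its mouth level with the block's top at 50 mm; a lidded tin in it stands 16 mm proud, an open dish 13 mm. Wells are 77 mm apart along the block's y; well 1 lies 76 mm from its origin towards -y.
- well_2 (a point): Well 2 (two dots): centre of its floor. A round pocket 66 mm in diameter and 8 mm deep, its mouth level with the block's top at 50 mm; a lidded tin in it stands 16 mm proud, an open dish 13 mm. Wells are 77 mm apart along the block's y; well 1 lies 76 mm from its origin towards -y.
- well_3 (a point): Well 3 (three dots): centre of its floor. A round pocket 66 mm in diameter and 8 mm deep, its mouth level with the block's top at 50 mm; a lidded tin in it stands 16 mm proud, an open dish 13 mm. Wells are 77 mm apart along the block's y; well 1 lies 76 mm from its origin towards -y.
- well_4 (a point): Well 4 (four dots; farthest from the switch): centre of its floor. A round pocket 66 mm in diameter and 8 mm deep, its mouth level with the block's top at 50 mm; a lidded tin in it stands 16 mm proud, an open dish 13 mm. Wells are 77 mm apart along the block's y; well 1 lies 76 mm from its origin towards -y.
- switch (a joint): Lean of the locking toggle, rad: 0 = OFF, bat leaning 0.4 rad from the vertical away from the wells (to the block's -y); 0.8 = ON, leaning 0.4 rad towards the wells (+y). Starts at ON. It turns about the block's x through switch_pivot and stays where it is left (friction about 1 N at the grip); under 0.07 or over 0.73 the bat can drop home into its notch.
- switch_pull (a joint): How far the bat is pulled out along its own length, m: 0 = home (locked), 0.010 = end stop. A cross pin on the bat sits in a notch on either side of a fixed tooth: the bat cannot pass to the other side until it is pulled out at least 5 mm. A spring draws it home with 3 N at 0 and 8 N at 0.010.
- switch_pivot (a point): The toggle's pivot, 4 mm below the top of the control end (46 mm above the bench), 157 mm from the block's origin towards -y.
- switch_grip (a point): Middle of the bat's grip, a ribbed aluminium barrel 15 mm in diameter and 24 mm long lying along the bat, its middle 52 mm from the pivot with the bat home. The steel lock saddle below it is 20 mm wide and rises to 18 mm above the control end (22 mm above the pivot).
- cooler: Finned aluminium cooling plate, 112 x 112 mm, 18 mm high, flat on top, with a scribed circle 73 mm in diameter in its middle. Origin under its centre. Fixed to the bench.
- cooler_top (a point): Centre of the circle on the cooling plate, on its top face, 18 mm above the bench.
- tin_a: Finished moisture tin with its flat lid on: plain aluminium, round, body 60 mm in diameter, lid rim 62 mm (the top 7 mm), 24 mm high over all, closed, about 0.1 kg. Origin at the centre of its underside, z up. Starts in one of the wells; two to four of the four tins are present (absent ones read None).
- tin_b: Finished moisture tin with its flat lid on: plain aluminium, round, body 60 mm in diameter, lid rim 62 mm (the top 7 mm), 24 mm high over all, closed, about 0.1 kg. Origin at the centre of its underside, z up. Starts in one of the wells; two to four of the four tins are present (absent ones read None).
- tin_c: Finished moisture tin with its flat lid on: plain aluminium, round, body 60 mm in diameter, lid rim 62 mm (the top 7 mm), 24 mm high over all, closed, about 0.1 kg. Origin at the centre of its underside, z up. Starts in one of the wells; two to four of the four tins are present (absent ones read None).
- tin_d: Finished moisture tin with its flat lid on: plain aluminium, round, body 60 mm in diameter, lid rim 62 mm (the top 7 mm), 24 mm high over all, closed, about 0.1 kg. Origin at the centre of its underside, z up. Starts in one of the wells; two to four of the four tins are present (absent ones read None).
- dish_a: Empty open moisture dish: plain aluminium, round, 60 mm in diameter, 21 mm high, thin wall, no lid, about 0.06 kg. Origin at the centre of its underside, z up. Starts right way up on the bench top; three or all four of the dishes are present (absent ones read None).
- dish_b: Empty open moisture dish: plain aluminium, round, 60 mm in diameter, 21 mm high, thin wall, no lid, about 0.06 kg. Origin at the centre of its underside, z up. Starts right way up on the bench top; three or all four of the dishes are present (absent ones read None).
- dish_c: Empty open moisture dish: plain aluminium, round, 60 mm in diameter, 21 mm high, thin wall, no lid, about 0.06 kg. Origin at the centre of its underside, z up. Starts right way up on the bench top; three or all four of the dishes are present (absent ones read None).
- dish_d: Empty open moisture dish: plain aluminium, round, 60 mm in diameter, 21 mm high, thin wall, no lid, about 0.06 kg. Origin at the centre of its underside, z up. Starts right way up on the bench top; three or all four of the dishes are present (absent ones read None).
- stopwatch: Bystander: square cream bench timer 60 x 60 x 18 mm among the dishes, origin under its centre.
- weight_200: Bystander: brass calibration weight, 32 mm in diameter, 52 mm high, at the right, origin under its centre.
Things that resemble listed ones, but are neither listed nor needed, are in the scene too. What is shaped like the tin_b but blue or purple is not meant.

How it is judged:
By the outcome, as a careful person would: the job done as asked, in the order asked, and still so for the second after the job is handed in, with the robot touching nothing.
Of tin_a, tin_b, tin_c, tin_d only 2 to 4 are there at a start; the rules pass over those that are not, and their reading is None.
Of dish_a, dish_b, dish_c, dish_d only 3 to 4 are there at a start; the rules pass over those that are not, and their reading is None.
At some moment in a run one of dish_a, dish_b, dish_c, dish_d may be knocked a few centimetres aside while the robot is not near it.
Once in a run the grip may slacken for a moment while it holds something.
It also fails if it takes over 210 s, if anything falls off the work surface, if the arm or the gripper's body presses on something with over 40 N, if the wrist force passes 120 N, or if a joint passes its speed limit or range.

ROBOT

A 6-joint arm with a two-finger parallel gripper is mounted at the origin on a cart in front of the work surface, level with it; the furniture and walls round the work are solid. World frame = base frame: x ahead of the robot, y to its left, z up, the work surface at z = 0. Lengths are in m, angles in degrees, forces in N, time in s.
With the tool pointing down it reaches from about 0.375 to 0.9 m from the base axis. Payload 3.1 kg.
Tool frame: the origin (TCP) lies at the very end of the fingers, on their centre line; the grasp point (between the pads) lies 19 mm behind it; z points along the fingers, y is the line along which they close (so a half turn about z gives the same grasp; the last joint's range is limited). The gripper opens to 87 mm and grips with 3 to 60 N. Pads are 19 mm wide; open, the fingers measure 117 mm over their backs; the gripper's body (75 mm by 190 mm) begins 51 mm behind the grasp point.
Start: joints at [62.653, 30.224, 82.088, -0, 67.689, -10.227], TCP at [0.184, 0.597, 0.223] pointing down, gripper open.
Joint ranges: [-176.69, 176.69], [-43.24, 126.21], [12.49, 139.97], [-82, 262], [0, 151.66], [-163.58, 163.58]. Speed limits (degrees/s): [159.86, 159.86, 180, 180, 180, 180].

INTERFACE

Orientations are given as a 3x3 rotation matrix whose columns are the frame's x, y, z axes.
In Python, from rig import bot, imaging gives the robot as it stands.
- The arm moves only by the tool drive_tool, never from a script. Its argument "deltas" is text: rows parted by semicolons, each of 5 numbers parted by spaces: the finger opening in mm, from 0 to 87, then the shift along the world's x, y, z in mm, then the turn about the world's z in rad. In form: jaw dx dy dz twist; .... A call has 1 to 12 rows; each row is the pose to reach, as a shift and turn from the pose commanded when the call began; what a row does not reach only later rows make up. A row lasts 1/10 s, in which the tool goes at most 50 mm and 8.59 degrees, less where a joint would pass 70% of its speed; a pose out of reach is approached as far as the arm can. A call with a gripper value outside its range is refused whole. The fingers move at their own pace and stop on an object; the grip force is fixed at half the most. Time passes only in rows, so rows that repeat a pose let the fingers close. It gives the time, the measured TCP pose, the force, the opening and the grip force at its end, in the units of the state.
- bot.read_state(): the state, without advancing time (a new reading comes with each control period).
- imaging.capture(name): name is "scene" or "top"; returns the picture (400x640x3 uint8, red, green, blue); there is no depth.
- imaging.camera_model(name): a dict with "fx", "fy", "cx", "cy" (pixels), "dist" ([k1, k2, p1, p2, k3] as OpenCV has them; the pictures are not rectified), "T" (4x4, takes a point from camera to world coordinates). Camera axes: x right, y down, z forward; pixel columns grow to the right and rows downward; lengths in m; the calibration is good to about 2 mm. A picture is of the moment at which its call begins. camera_model takes no time and is no camera call.
- bot.hand_in(): hands the job in; it is judged then, once.
The state is a dict: "time_s": time; "joint_positions": joint angles; "qvel": joint speeds; "tau": joint torques, N m; "position": TCP position; "tcp_rot": TCP orientation; "force": force on the tool from outside, world axes, zero at the start; "moment": the same for the moment, N m; "opening": opening from 0.0 (shut) to 1.0 (fully open); "grasp_force": force on a finger pad.
Only numpy, scipy, OpenCV 4.12 (cv2) and the standard library are available. Lean on these libraries where they do the work, as an engineer would, in place of code of your own. Each camera call takes 0.05 s, during which the arm holds its last target. There are 200 camera calls.

## Working session

There is one attempt and no reset: what is moved stays moved. The work goes in short steps, Python scripts to look and compute and a tool call to move; the robot and the scene stay as the last step left them, time stands still between calls to the robot, and variables do not carry over. Pictures are saved under pics/ and viewed, at most 14 in all, crops included, and the job is handed in when it is done.

Besides the shell and the picture viewer there is one more tool, called after "Call:" by a JSON object that holds its "api" and its "payload". drive_tool: Moves the arm, as the interface text tells. Its arguments: {"type":"object","properties":{"deltas":{"type":"string"}},"required":["deltas"]}

```bash
mkdir -p pics; cat > h.py <<'E'
import numpy as np, cv2
from rig import bot, imaging
def cap(n,f=None):
    im=np.asarray(imaging.capture(n))
    if f: cv2.imwrite('pics/'+f,im[:,:,::-1])
    return im
def ray(n,px):
    m=imaging.camera_model(n);K=np.array([[m['fx'],0,m['cx']],[0,m['fy'],m['cy']],[0,0,1]])
    p=cv2.undistortPoints(np.array(px,float).reshape(-1,1,2),K,np.array(m['dist'])).reshape(-1,2)
    T=np.array(m['T']);d=np.c_[p,np.ones(len(p))]@T[:3,:3].T
    return T[:3,3],d
def toz(n,px,z):
    o,d=ray(n,px);return (o+d*((z-o[2])/d[:,2])[:,None])
def proj(n,P):
    m=imaging.camera_model(n);K=np.array([[m['fx'],0,m['cx']],[0,m['fy'],m['cy']],[0,0,1]])
    Ti=np.linalg.inv(np.array(m['T']))
    return cv2.projectPoints(np.array(P,float).reshape(-1,3),cv2.Rodrigues(Ti[:3,:3])[0],Ti[:3,3],K,np.array(m['dist']))[0].reshape(-1,2)
E
python3 - <<'E'
from h import *
cap('top','t0.png');cap('scene','s0.png')
for n in('top','scene'):
    m=imaging.camera_model(n);print(n,m['fx'],np.round(m['T'],3))
s=bot.read_state();print(s)
E
```

```text
top 415.6404907125427 [[ 0.094 -0.968  0.233  0.281]
 [-0.996 -0.093  0.017 -0.044]
 [ 0.005 -0.233 -0.972  1.32 ]
 [ 0.     0.     0.     1.   ]]
scene 479.1274984013867 [[-0.834 -0.326  0.445 -0.177]
 [-0.552  0.506 -0.663  1.073]
 [-0.009 -0.798 -0.602  1.132]
 [ 0.     0.     0.     1.   ]]
{'time_s': 0.1, 'joint_positions': array([ 6.26516589e+01,  3.02748554e+01,  8.21494429e+01,  9.21631417e-04,
        6.76906674e+01, -1.02271043e+01]), 'qvel': array([-0.02275084, -0.11790969, -0.13482154,  0.0529956 ,  0.0475669 ,
       -0.05819499]), 'tau': array([-1.08322936e-03, -4.40989494e+01, -1.77149642e+01,  6.34173467e-02,
        5.34035743e-02, -5.50318737e-05]), 'position': array([0.18364944, 0.59670876, 0.22165426]), 'tcp_rot': array([[-9.55681987e-01,  2.94399498e-01, -9.35015170e-04],
       [ 2.94400749e-01,  9.55680410e-01, -1.77542133e-03],
       [ 3.70892534e-04, -1.97200735e-03, -9.99997987e-01]]), 'force': array([0.35628638, 0.50699151, 0.94236191]), 'moment': array([ 0.01558696,  0.0229118 , -0.03378213]), 'grasp_force': 0.0, 'opening': 1.0006534746794533}
```

View pics/t0.png

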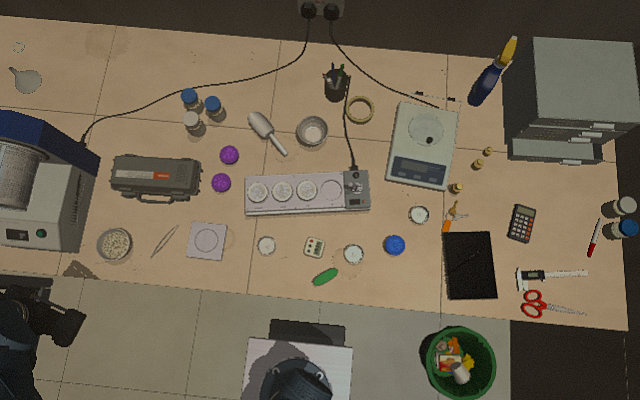

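View pics/s0.png

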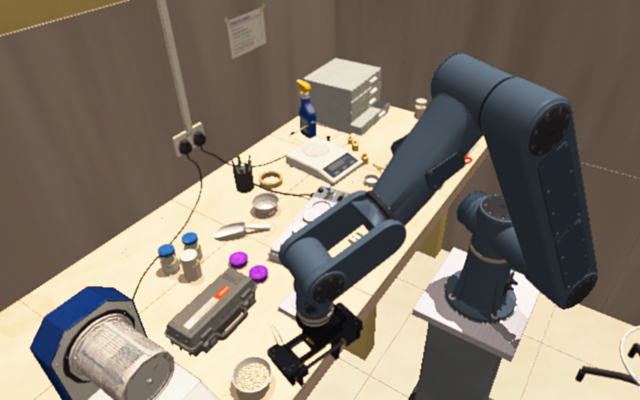

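The top view shows the block at (245–370, 170–215) with the switch at (355,185). Tins are at (258,192), (283,190) and (308,190), well 1 at (332,188) looks empty, and the cooler is at (207,240). The dish candidates are (267,245), (354,254) and (418,214). Blue (394,245) and purple (229,155), (221,183) are decoys. I'll check this in an enlarged crop.

```bash
python3 - <<'E'
from h import *
im=cv2.imread('pics/t0.png')
cv2.imwrite('pics/c0.png',cv2.resize(im[145:275,180:440],None,fx=3,fy=3,interpolation=cv2.INTER_CUBIC))
hsv=cv2.cvtColor(im,cv2.COLOR_BGR2HSV)
# low-saturation blobs on the bench
m=((hsv[:,:,1]<60)&(hsv[:,:,2]>60)).astype(np.uint8)
m[:110]=0;m[285:]=0
n,l,st,c=cv2.connectedComponentsWithStats(m)
for i in range(1,n):
    if 60<st[i,4]<6000 and 180<c[i][0]<450: print(st[i],c[i].round(1),toz('top',c[i],0.02).round(3))
for nm,p,z in [('tins',[(258,192),(283,190),(308,190)],.066),('w1',[(332,188)],.05),('blk',[(245,178),(246,214),(369,210),(367,171)],.05)]:
    print(nm,toz('top',p,z).round(3).tolist())
E
```

```text
[182 110  17  17 216] [190.6 118.3] [[0.829 0.445 0.02 ]]
[ 385  110   75   81 4410] [422.8 145.7] [[ 0.806 -0.338  0.02 ]]
[248 112  40  44 555] [264.7 129. ] [[0.815 0.192 0.02 ]]
[297 116  31  29 681] [312.1 130. ] [[0.826 0.034 0.02 ]]
[ 245  170  126   47 4903] [306.  192.7] [[0.609 0.032 0.02 ]]
[411 205  19  19 263] [419.3 214.4] [[ 0.572 -0.336  0.02 ]]
[ 185  221   42   40 1304] [206.1 240.4] [[0.425 0.328 0.02 ]]
[257 236  19  19 285] [266.3 245. ] [[0.429 0.138 0.02 ]]
[304 237  21  20 209] [313.2 246.9] [[ 0.437 -0.009  0.02 ]]
[345 244  19  20 297] [353.8 253.4] [[ 0.429 -0.137  0.02 ]]
tins [[0.585, 0.178, 0.066], [0.599, 0.101, 0.066], [0.606, 0.024, 0.066]]
w1 [[0.624, -0.05, 0.05]]
blk [[0.631, 0.228, 0.05], [0.515, 0.209, 0.05], [0.564, -0.172, 0.05], [0.691, -0.157, 0.05]]
```

View pics/c0.png

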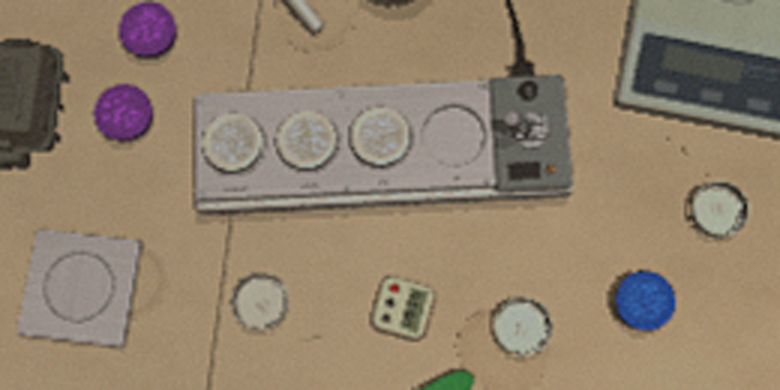

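Tins are in wells 2, 3 and 4, and well 1 is empty. There are three silver-white open dishes. The blue and purple discs are decoys. Next I'll measure the block precisely.

```bash
python3 - <<'E'
from h import *
im=cv2.imread('pics/t0.png')
x0,y0=242,166
c=cv2.resize(im[y0:y0+54,x0:x0+132],None,fx=6,fy=6,interpolation=cv2.INTER_CUBIC)
cv2.imwrite('pics/c1.png',c)
g=cv2.cvtColor(c,cv2.COLOR_BGR2GRAY)
ci=cv2.HoughCircles(cv2.GaussianBlur(g,(0,0),4),cv2.HOUGH_GRADIENT,1,100,param1=60,param2=18,minRadius=48,maxRadius=72)
for u,v,r in sorted(ci[0].tolist()):
    p=((u+.5)/6-.5+x0,(v+.5)/6-.5+y0);print(round(u),round(v),round(r),toz('top',p,.066).round(4),toz('top',p,.05).round(4))
a=im[215:268,180:232];a=cv2.resize(a,None,fx=6,fy=6,interpolation=cv2.INTER_CUBIC)
g=cv2.GaussianBlur(cv2.cvtColor(a,cv2.COLOR_BGR2GRAY),(0,0),3)
ci=cv2.HoughCircles(g,cv2.HOUGH_GRADIENT,1,100,param1=50,param2=15,minRadius=60,maxRadius=85)
for u,v,r in ci[0].tolist():
    p=((u+.5)/6-.5+180,(v+.5)/6-.5+215);print('cool',round(u),round(v),round(r),toz('top',p,.018).round(4))
hsv=cv2.cvtColor(im,cv2.COLOR_BGR2HSV)
m=((hsv[:,:,1]<60)&(hsv[:,:,2]>60)).astype(np.uint8)[218:264,182:230]
k=cv2.findContours(m,0,2)[0];k=max(k,key=cv2.contourArea)
r=cv2.minAreaRect(k);print(r);b=cv2.boxPoints(r)+[182,218];print(toz('top',b,.018).round(3),toz('top',[b.mean(0)],.018))
E
```

```text
236 154 51 [[0.594  0.1076 0.066 ]] [[0.598  0.1096 0.05  ]]
390 144 57 [[0.6075 0.0287 0.066 ]] [[0.6116 0.0296 0.05  ]]Traceback (most recent call last):
  File "<stdin>", line 13, in <module>
TypeError: 'NoneType' object is not subscriptable
```

View pics/c1.png

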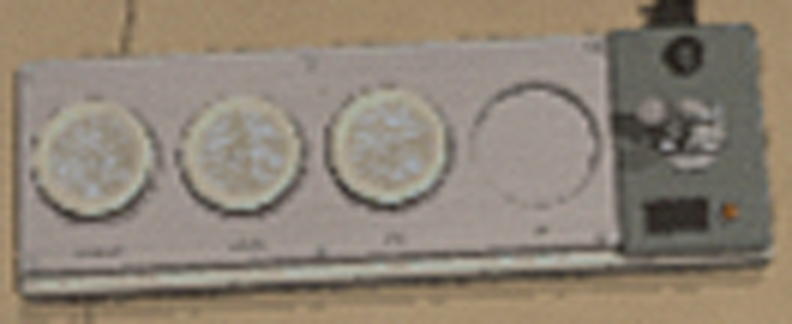

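Block detail: tins at crop (93,157), (242,153) and (389,148), with the empty well 1 at (536,146). The block's top corners are at (19,66), (754,26), (22,272) and (768,250). The bat at (660,118) leans left towards the wells, so the switch is ON.

```bash
python3 - <<'E'
from h import *
f=lambda q,s,x0,y0:[((u+.5)/s-.5+x0,(v+.5)/s-.5+y0) for u,v in q]
t=toz('top',f([(93,157),(242,153),(389,148)],6,242,166),.066);w=toz('top',f([(536,146)],6,242,166),.05)
c=toz('top',f([(19,66),(754,26),(768,250),(22,272)],6,242,166),.05)
print(t.round(4),w.round(4),c.round(4))
for i in range(4):print(np.linalg.norm(c[i]-c[(i+1)%4]),end=' ')
o=c.mean(0);v=(c[0]+c[3]-c[1]-c[2])[:2];y=v/np.linalg.norm(v);x=np.array([y[1],-y[0]]);print('\norig',o,'y',y,np.degrees(np.arctan2(-y[0],y[1])))
P=np.r_[w,t[::1][::-1]][:,:2]
P=np.array([w[0,:2],t[2,:2],t[1,:2],t[0,:2]])
print('rel',[( ((p-o[:2])@x).round(4),((p-o[:2])@y).round(4)) for p in P])
print('cool',toz('top',f([(79,287),(35,230),(142,239),(125,347),(18,333)],3,180,145),.018).round(4))
g=toz('top',f([(660,118),(652,112)],6,242,166),.105);print('bat top',g,[((p[:2]-o[:2])@x,(p[:2]-o[:2])@y) for p in g])
E
```

```text
[[0.5856 0.1811 0.066 ]
 [0.5951 0.1044 0.066 ]
 [0.6051 0.0287 0.066 ]] [[ 0.6177 -0.0473  0.05  ]] [[ 0.6351  0.2295  0.05  ]
 [ 0.6947 -0.1571  0.05  ]
 [ 0.5734 -0.1728  0.05  ]
 [ 0.5247  0.2126  0.05  ]]
0.39112748513055756 0.12228833070717249 0.3884588087054556 0.11173266282164908 
orig [0.60696573 0.02802839 0.05      ] y [-0.13882405  0.99031706] 7.979804908387497
rel [(np.float64(0.0001), np.float64(-0.0761)), (np.float64(-0.0018), np.float64(0.0009)), (np.float64(-0.0012), np.float64(0.0773)), (np.float64(0.0001), np.float64(0.1545))]
cool [[0.4254 0.3288 0.018 ]
 [0.481  0.3848 0.018 ]
 [0.4822 0.2707 0.018 ]
 [0.3682 0.2715 0.018 ]
 [0.3719 0.3842 0.018 ]]
bat top [[ 0.62365509 -0.10825557  0.105     ]
 [ 0.62640369 -0.10398356  0.105     ]] [(np.float64(-0.0023917333429627884), np.float64(-0.137281217343933)), (np.float64(0.0009233085360272351), np.float64(-0.13343213892533248))]
```

Call:
{"api": "drive_tool", "payload": {"deltas": "35 441 -704 -40 -1.133;35 441 -704 -40 -1.133;35 441 -704 -40 -1.133;35 441 -704 -40 -1.133;35 441 -704 -40 -1.133;35 441 -704 -40 -1.133;35 441 -704 -40 -1.133;35 441 -704 -40 -1.133;35 441 -704 -40 -1.133;35 441 -704 -40 -1.133;35 441 -704 -40 -1.133;35 441 -704 -40 -1.133"}}

```text
time_s: 1.3
position: [0.5026, 0.0874, 0.1934]
tcp_rot: [[-0.138, 0.99, -0.001], [0.99, 0.138, 0.0], [0.0, -0.001, -1.0]]
force: [1.7, 0.5, -0.3]
opening: 0.399
grasp_force: 0.0
```

Call:
{"api": "drive_tool", "payload": {"deltas": "35 122 -195 -30 0;35 122 -195 -30 0;35 122 -195 -30 0;35 122 -195 -30 0;35 122 -195 -30 0;35 122 -195 -30 0;35 122 -195 -30 0"}}

```text
time_s: 2.0
position: [0.6234, -0.106, 0.1627]
tcp_rot: [[-0.137, 0.991, -0.002], [0.991, 0.137, 0.001], [0.001, -0.002, -1.0]]
force: [0.5, -0.4, -0.2]
opening: 0.401
grasp_force: 0.0
```

```bash
python3 - <<'E'
from h import *
print(bot.read_state()['position'])
a=cap('top');b=cap('scene')
p=proj('top',[[.625,-.1075,.094]])[0];q=proj('scene',[[.625,-.1075,.094]])[0];print(p,q)
def cr(im,p,s=5):
    u,v=int(p[0]),int(p[1]);return cv2.resize(im[max(v-45,0):v+45,max(u-39,0):u+39],(390,450),interpolation=cv2.INTER_CUBIC)
cv2.imwrite('pics/d1.png',np.hstack([cr(a,p),cr(b,q)])[:,:,::-1])
E
```

```text
[ 0.62341483 -0.10597165  0.16271279]
[351.10282356 185.76122248] [329.06503794 187.84351451]
```

View pics/d1.png

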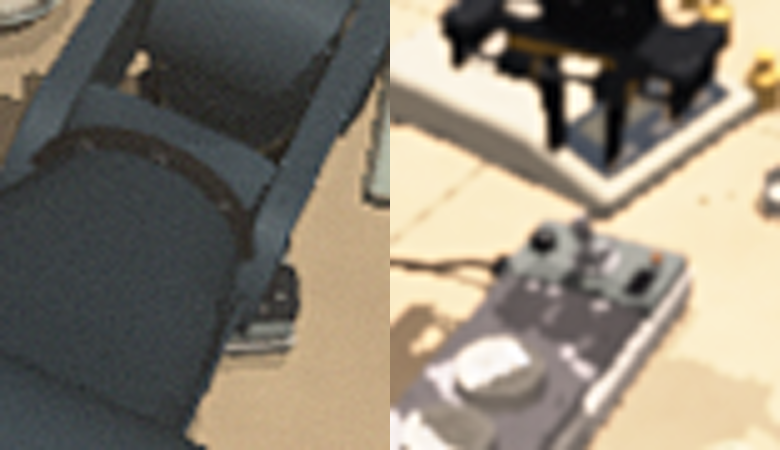

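Call:
{"api": "drive_tool", "payload": {"deltas": "30 1 -1 -40 0;30 1 -1 -75 0;30 1 -1 -86 0;30 1 -1 -86 0;5 1 -1 -86 0;5 1 -1 -86 0;5 1 -1 -86 0;5 1 -1 -86 0;5 1 -1 -86 0;5 1 -1 -86 0"}}

```text
time_s: 3.1
position: [0.6284, -0.1068, 0.0799]
tcp_rot: [[-0.138, 0.99, 0.008], [0.99, 0.138, -0.001], [-0.002, 0.008, -1.0]]
force: [4.4, 2.1, 2.4]
opening: 0.165
grasp_force: 30.0
```

Call:
{"api": "drive_tool", "payload": {"deltas": "5 3 2 4 0;5 3 3 8 0;5 3 4 11 0;5 3 4 11 0;5 3 4 11 0"}}

```text
time_s: 3.6
position: [0.628, -0.103, 0.0882]
tcp_rot: [[-0.139, 0.99, -0.0], [0.99, 0.139, -0.0], [-0.0, -0.0, -1.0]]
force: [3.4, -3.8, -6.9]
opening: 0.158
grasp_force: 30.0
```

Call:
{"api": "drive_tool", "payload": {"deltas": "5 1 -6 2 0;5 2 -12 4 0;5 2 -18 5 0;5 3 -24 5 0;5 4 -30 5 0;5 5 -37 4 0;5 6 -43 2 0;5 7 -48 0 0;5 7 -51 -1 0;5 7 -51 -1 0"}}

```text
time_s: 4.6
position: [0.6349, -0.1515, 0.0878]
tcp_rot: [[-0.137, 0.991, -0.001], [0.991, 0.137, 0.005], [0.005, -0.0, -1.0]]
force: [4.2, 4.6, -4.8]
opening: 0.166
grasp_force: 30.0
```

Call:
{"api": "drive_tool", "payload": {"deltas": "5 7 0 -3 0;5 7 2 -7 0;5 7 3 -11 0;5 7 3 -11 0;35 7 3 -11 0;35 7 3 -11 0;35 7 3 -11 0;35 0 3 20 0;35 0 3 60 0;35 0 3 90 0;35 -100 3 90 0;35 -150 3 90 0"}}

```text
time_s: 5.8
position: [0.536, -0.1514, 0.1795]
tcp_rot: [[-0.14, 0.99, 0.004], [0.99, 0.14, -0.003], [-0.003, 0.004, -1.0]]
force: [-0.9, -1.0, -0.7]
opening: 0.403
grasp_force: 0.0
```

```bash
python3 - <<'E'
from h import *
print(bot.read_state()['position'])
b=cap('scene');u,v=329,187
cv2.imwrite('pics/d2.png',cv2.resize(b[v-45:v+45,u-60:u+60],(720,540),interpolation=cv2.INTER_CUBIC)[:,:,::-1])
for th in(-.4,.4):
  P=np.array([.6300,-.1275,.046])
  print(th,(proj('scene',[P+(r*np.sin(th))*np.array([-.139,.99,0])+[0,0,r*np.cos(th)] for r in(40,52,64) for r in [r/1000]])-[u-60,v-45])*6)
E
```

```text
[ 0.53603383 -0.15138721  0.17947729]
-0.4 [[382.49501373 257.82354552]
 [385.57051819 239.47549413]
 [388.65739281 221.05959998]]
0.4 [[360.9010289  284.54170403]
 [357.38977266 274.10411647]
 [353.83846232 263.54746211]]
```

View pics/d2.png

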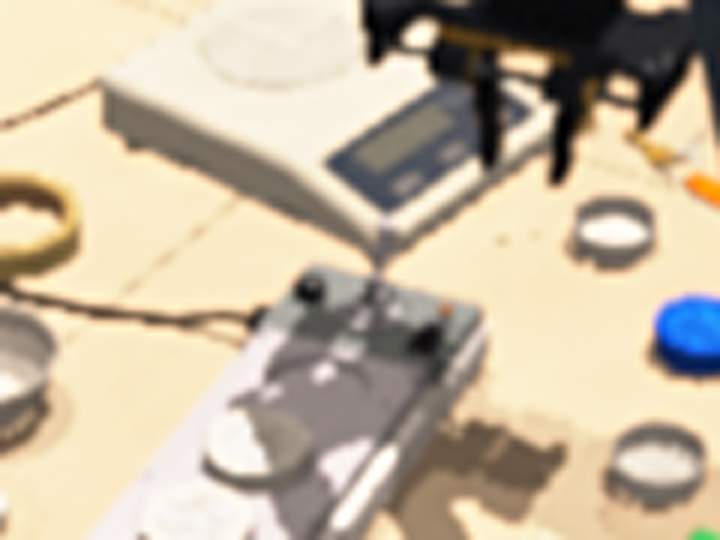

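The bat now stands at (380,235), leaning away from the wells, so the switch is OFF. Next is the tin in well 2.

Call:
{"api": "drive_tool", "payload": {"deltas": "87 72 180 -30 0;87 72 180 -30 0;87 72 180 -30 0;87 72 180 -30 0;87 72 180 -30 0;87 72 180 -60 0;87 72 180 -100 0;87 72 180 -120 0;87 72 180 -124 0;87 72 180 -124 0;87 72 180 -124 0"}}

```text
time_s: 6.95
position: [0.6083, 0.0289, 0.055]
tcp_rot: [[-0.138, 0.99, 0.003], [0.99, 0.138, -0.0], [-0.001, 0.002, -1.0]]
force: [-0.7, -0.6, 0.8]
opening: 0.998
grasp_force: 0.0
```

Call:
{"api": "drive_tool", "payload": {"deltas": "87 0 0 -2 0;55 0 0 -2 0;55 0 0 -2 0;55 0 0 -2 0;55 0 0 -2 0;55 0 0 -2 0;55 0 0 -2 0;55 0 0 -2 0"}}

```text
time_s: 7.75
position: [0.6073, 0.0294, 0.0519]
tcp_rot: [[-0.139, 0.99, 0.0], [0.99, 0.139, 0.0], [-0.0, 0.0, -1.0]]
force: [0.1, 0.4, 2.5]
opening: 0.7
grasp_force: 30.0
```

Call:
{"api": "drive_tool", "payload": {"deltas": "55 0 0 40 0;55 0 0 85 0;55 -60 100 100 0;55 -180 299 100 0;55 -180 299 100 0;55 -180 299 100 0;55 -180 299 100 0;55 -180 299 100 0;55 -180 299 100 0;55 -180 299 50 0;55 -180 299 0 0;55 -180 299 -10 0"}}

```text
time_s: 8.95
position: [0.4226, 0.327, 0.0368]
tcp_rot: [[-0.14, 0.99, -0.01], [0.99, 0.14, -0.005], [-0.004, -0.011, -1.0]]
force: [-0.8, -1.5, -1.0]
opening: 0.7
grasp_force: 30.0
```

Call:
{"api": "drive_tool", "payload": {"deltas": "55 0 0 -5 0;55 0 0 -8 0;55 0 0 -10 0;55 0 0 -10 0;55 0 0 -10 0"}}

```text
time_s: 9.45
position: [0.4281, 0.3286, 0.0331]
tcp_rot: [[-0.138, 0.99, 0.002], [0.99, 0.138, 0.001], [0.001, 0.003, -1.0]]
force: [0.1, 0.5, -1.2]
opening: 0.699
grasp_force: 30.0
```

Call:
{"api": "drive_tool", "payload": {"deltas": "55 0 0 -3 0;55 0 0 -5 0;55 0 0 -5 0;55 0 0 -5 0;55 0 0 -5 0"}}

```text
time_s: 9.95
position: [0.4275, 0.3285, 0.0278]
tcp_rot: [[-0.139, 0.99, 0.001], [0.99, 0.139, 0.0], [0.0, 0.001, -1.0]]
force: [-0.6, -1.6, 9.0]
opening: 0.701
grasp_force: 30.0
```

Call:
{"api": "drive_tool", "payload": {"deltas": "87 0 0 2 0;87 0 0 2 0;87 0 0 2 0;87 0 0 2 1.571;87 0 0 2 1.571;87 0 0 2 1.571;87 0 0 2 1.571;87 0 0 2 1.571;87 0 0 2 1.571;87 0 0 2 1.571;87 0 0 2 1.571;87 0 0 2 1.571"}}

```text
time_s: 11.15
position: [0.4269, 0.3283, 0.0284]
tcp_rot: [[-0.997, 0.076, -0.001], [0.076, 0.997, -0.0], [0.001, -0.0, -1.0]]
force: [-0.0, -0.4, 0.1]
opening: 0.996
grasp_force: 0.0
```

Call:
{"api": "drive_tool", "payload": {"deltas": "87 0 0 0 0.26;87 0 0 0 0.26;55 0 0 0 0.26;55 0 0 0 0.26;55 0 0 0 0.26;55 0 0 0 0.26;55 0 0 0 0.26;55 0 0 0 0.26;55 0 0 0 0.26;55 0 0 0 0.26"}}

```text
time_s: 12.15
position: [0.427, 0.3284, 0.0286]
tcp_rot: [[-0.984, -0.177, -0.0], [-0.177, 0.984, -0.0], [0.0, -0.0, -1.0]]
force: [-0.1, -0.0, 0.1]
opening: 0.697
grasp_force: 30.0
```

Call:
{"api": "drive_tool", "payload": {"deltas": "87 0 0 0 0;87 0 0 0 0;87 0 0 50 0;87 0 0 90 0;87 170 -223 100 -1.609;87 170 -223 100 -1.609;87 170 -223 100 -1.609;87 170 -223 100 -1.609;87 170 -223 100 -1.609;87 170 -223 100 -1.609;87 170 -223 100 -1.609;87 170 -223 100 -1.609"}}

```text
time_s: 13.35
position: [0.5978, 0.1038, 0.1286]
tcp_rot: [[-0.514, 0.858, 0.0], [0.858, 0.514, 0.0], [-0.0, 0.0, -1.0]]
force: [-0.3, 0.6, -0.6]
opening: 0.999
grasp_force: 0.0
```

Call:
{"api": "drive_tool", "payload": {"deltas": "87 0 0 0 -0.42;87 0 0 0 -0.42;87 0 0 0 -0.42;87 0 0 0 -0.42;87 0 0 0 -0.42"}}

```text
time_s: 13.85
position: [0.597, 0.1054, 0.1287]
tcp_rot: [[-0.131, 0.991, -0.0], [0.991, 0.131, -0.0], [-0.0, -0.0, -1.0]]
force: [-0.1, -0.2, 0.7]
opening: 0.997
grasp_force: 0.0
```

Call:
{"api": "drive_tool", "payload": {"deltas": "87 0 0 -40 0;87 0 0 -70 0;87 0 0 -76 0;87 0 0 -76 0;55 0 0 -76 0;55 0 0 -76 0;55 0 0 -76 0;55 0 0 -76 0;55 0 0 -76 0;55 0 0 -76 0;55 0 0 -76 0"}}

```text
time_s: 14.95
position: [0.5974, 0.1054, 0.0531]
tcp_rot: [[-0.129, 0.992, 0.001], [0.992, 0.129, -0.0], [-0.0, 0.001, -1.0]]
force: [-0.3, 0.0, 3.9]
opening: 0.701
grasp_force: 30.0
```

Call:
{"api": "drive_tool", "payload": {"deltas": "55 0 0 45 0;55 0 0 85 0;55 -170 223 100 0;55 -170 223 100 0;55 -170 223 100 0;55 -170 223 100 0;55 -170 223 100 0;55 -170 223 100 0;55 -170 223 60 0;55 -170 223 20 0;55 -170 223 6 0;55 -170 223 6 0"}}

```text
time_s: 16.15
position: [0.4249, 0.3275, 0.0561]
tcp_rot: [[-0.129, 0.992, -0.006], [0.992, 0.129, -0.003], [-0.002, -0.006, -1.0]]
force: [-0.0, -0.1, -0.3]
opening: 0.698
grasp_force: 30.0
```

Call:
{"api": "drive_tool", "payload": {"deltas": "55 0 0 0 0;55 0 0 0 0"}}

```text
time_s: 16.35
position: [0.4281, 0.3288, 0.0597]
tcp_rot: [[-0.128, 0.992, 0.002], [0.992, 0.128, 0.001], [0.001, 0.002, -1.0]]
force: [0.4, -0.9, -1.4]
opening: 0.696
grasp_force: 30.0
```

Call:
{"api": "drive_tool", "payload": {"deltas": "55 -1 0 -4 0;55 -1 0 -7 0;55 -1 0 -7 0;55 -1 0 -7 0;55 -1 0 -7 0;87 -1 0 -7 0;87 -1 0 -7 0;87 -1 0 -7 0"}}

```text
time_s: 17.15
position: [0.4262, 0.3284, 0.0518]
tcp_rot: [[-0.129, 0.992, 0.0], [0.992, 0.129, 0.0], [0.0, 0.0, -1.0]]
force: [-0.2, -0.1, 0.6]
opening: 0.89
grasp_force: 0.0
```

Call:
{"api": "drive_tool", "payload": {"deltas": "87 0 0 0 1.571;87 0 0 0 1.571;87 0 0 0 1.571;87 0 0 0 1.571;87 0 0 0 1.571;87 0 0 0 1.571;87 0 0 0 1.571;87 0 0 0 1.571;87 0 0 0 1.571;87 0 0 0 1.571;87 0 0 0 1.571;87 0 0 0 1.571"}}

```text
time_s: 18.35
position: [0.426, 0.3284, 0.0515]
tcp_rot: [[-0.992, -0.129, -0.0], [-0.129, 0.992, -0.0], [0.0, -0.0, -1.0]]
force: [0.1, -0.2, -0.2]
opening: 0.998
grasp_force: 0.0
```

Call:
{"api": "drive_tool", "payload": {"deltas": "87 1 0 -13 0;87 1 0 -13 0;87 1 0 -13 0;55 1 0 -13 0;55 1 0 -13 0;55 1 0 -13 0;55 1 0 -13 0;55 1 0 -13 0;55 1 0 -13 0;55 1 0 -13 0"}}

```text
time_s: 19.35
position: [0.4272, 0.3284, 0.0388]
tcp_rot: [[-0.992, -0.129, 0.0], [-0.129, 0.992, 0.0], [-0.0, 0.0, -1.0]]
force: [-1.0, 0.4, 1.4]
opening: 0.695
grasp_force: 30.0
```

Call:
{"api": "drive_tool", "payload": {"deltas": "87 0 0 0 0;87 0 0 0 0;87 0 0 0 0;87 0 0 0 -1.571;87 0 0 0 -1.571;87 0 0 0 -1.571;87 0 0 0 -1.571;87 0 0 0 -1.571;87 0 0 0 -1.571;87 0 0 0 -1.571;87 0 0 0 -1.571;87 0 0 0 -1.571"}}

```text
time_s: 20.55
position: [0.427, 0.3284, 0.0386]
tcp_rot: [[-0.337, 0.941, -0.0], [0.941, 0.337, -0.0], [0.0, -0.0, -1.0]]
force: [-0.1, -0.4, 0.4]
opening: 1.003
grasp_force: 0.0
```

Call:
{"api": "drive_tool", "payload": {"deltas": "87 0 0 0 -0.23;87 0 0 0 -0.23;55 0 0 0 -0.23;55 0 0 0 -0.23;55 0 0 0 -0.23;55 0 0 0 -0.23;55 0 0 0 -0.23;55 0 0 0 -0.23;55 0 0 0 -0.23"}}

```text
time_s: 21.45
position: [0.4271, 0.3284, 0.0387]
tcp_rot: [[-0.12, 0.993, -0.0], [0.993, 0.12, -0.0], [-0.0, -0.0, -1.0]]
force: [0.3, 0.6, -0.7]
opening: 0.698
grasp_force: 30.0
```

Call:
{"api": "drive_tool", "payload": {"deltas": "87 0 0 0 0;87 0 0 0 0;87 0 0 0 0;87 0 0 50 0;87 0 0 90 0;87 160 -147 90 0.02;87 160 -147 90 0.02;87 160 -147 90 0.02;87 160 -147 90 0.02;87 160 -147 90 0.02;87 160 -147 90 0.02;87 160 -147 90 0.02"}}

```text
time_s: 22.65
position: [0.5856, 0.1818, 0.1282]
tcp_rot: [[-0.139, 0.99, -0.003], [0.99, 0.139, 0.0], [0.001, -0.003, -1.0]]
force: [-0.3, -0.3, -0.1]
opening: 0.999
grasp_force: 0.0
```

Call:
{"api": "drive_tool", "payload": {"deltas": "87 0 0 -40 0;87 0 0 -70 0;87 0 0 -75 0;87 0 0 -75 0;55 0 0 -75 0;55 0 0 -75 0;55 0 0 -75 0;55 0 0 -75 0;55 0 0 -75 0;55 0 0 -75 0;55 0 0 -75 0"}}

```text
time_s: 23.75
position: [0.5875, 0.1815, 0.0543]
tcp_rot: [[-0.139, 0.99, 0.001], [0.99, 0.139, 0.0], [0.0, 0.001, -1.0]]
force: [-1.2, 0.5, 6.4]
opening: 0.7
grasp_force: 30.0
```

Call:
{"api": "drive_tool", "payload": {"deltas": "55 0 0 45 0;55 0 0 85 0;55 -160 147 100 0;55 -160 147 100 0;55 -160 147 100 0;55 -160 147 100 0;55 -160 147 100 0;55 -160 147 70 0;55 -160 147 40 0;55 -160 147 30 0;55 -160 147 30 0;55 -160 147 30 0"}}

```text
time_s: 24.95
position: [0.4277, 0.3284, 0.084]
tcp_rot: [[-0.139, 0.99, 0.0], [0.99, 0.139, 0.0], [0.0, 0.001, -1.0]]
force: [-0.6, 0.4, -0.4]
opening: 0.701
grasp_force: 30.0
```

Call:
{"api": "drive_tool", "payload": {"deltas": "55 0 0 0 0;55 0 0 0 0"}}

```text
time_s: 25.15
position: [0.428, 0.3287, 0.0848]
tcp_rot: [[-0.139, 0.99, 0.002], [0.99, 0.139, 0.001], [0.001, 0.002, -1.0]]
force: [0.1, 0.2, -0.4]
opening: 0.702
grasp_force: 30.0
```

Call:
{"api": "drive_tool", "payload": {"deltas": "55 -1 0 -4 0;55 -1 0 -7 0;55 -1 0 -7 0;55 -1 0 -7 0;55 -1 0 -7 0"}}

```text
time_s: 25.65
position: [0.4264, 0.3285, 0.0783]
tcp_rot: [[-0.14, 0.99, 0.001], [0.99, 0.14, 0.0], [0.0, 0.001, -1.0]]
force: [-1.9, -1.1, 9.8]
opening: 0.696
grasp_force: 30.0
```

Call:
{"api": "drive_tool", "payload": {"deltas": "87 0 0 0 0;87 0 0 0 0;87 0 0 0 0;87 0 0 0 1.571;87 0 0 0 1.571;87 0 0 0 1.571;87 0 0 0 1.571;87 0 0 0 1.571;87 0 0 0 1.571;87 0 0 0 1.571;87 0 0 0 1.571;87 0 0 0 1.571"}}

```text
time_s: 26.85
position: [0.426, 0.3283, 0.0763]
tcp_rot: [[-0.997, 0.075, -0.001], [0.075, 0.997, -0.0], [0.001, -0.0, -1.0]]
force: [0.4, -0.5, -0.2]
opening: 0.999
grasp_force: 0.0
```

Call:
{"api": "drive_tool", "payload": {"deltas": "87 0 0 -12 0.26;87 0 0 -12 0.26;87 0 0 -12 0.26;55 0 0 -12 0.26;55 0 0 -12 0.26;55 0 0 -12 0.26;55 0 0 -12 0.26;55 0 0 -12 0.26;55 0 0 -12 0.26;55 0 0 -12 0.26"}}

```text
time_s: 27.85
position: [0.4262, 0.3284, 0.0648]
tcp_rot: [[-0.984, -0.178, 0.0], [-0.178, 0.984, 0.0], [-0.0, -0.0, -1.0]]
force: [0.7, 0.1, 1.4]
opening: 0.696
grasp_force: 30.0
```

Call:
{"api": "drive_tool", "payload": {"deltas": "87 0 0 0 0;87 0 0 0 0;87 0 0 0 0;87 0 0 0 -1.571;87 0 0 0 -1.571;87 0 0 0 -1.571;87 0 0 0 -1.571;87 0 0 0 -1.571;87 0 0 0 -1.571;87 0 0 0 -1.571;87 0 0 0 -1.571;87 0 0 0 -1.571"}}

```text
time_s: 29.05
position: [0.426, 0.3284, 0.0646]
tcp_rot: [[-0.384, 0.923, -0.0], [0.923, 0.384, -0.0], [0.0, -0.0, -1.0]]
force: [-0.4, 1.0, -0.1]
opening: 0.997
grasp_force: 0.0
```

Call:
{"api": "drive_tool", "payload": {"deltas": "87 0 0 0 -0.23;87 0 0 0 -0.23;55 0 0 0 -0.23;55 0 0 0 -0.23;55 0 0 0 -0.23;55 0 0 0 -0.23;55 0 0 0 -0.23;55 0 0 0 -0.23;55 0 0 0 -0.23"}}

```text
time_s: 29.95
position: [0.4263, 0.3285, 0.0647]
tcp_rot: [[-0.169, 0.986, 0.0], [0.986, 0.169, 0.0], [0.0, 0.0, -1.0]]
force: [1.0, 0.0, -0.3]
opening: 0.697
grasp_force: 30.0
```

Call:
{"api": "drive_tool", "payload": {"deltas": "87 0 0 0 0;87 0 0 0 0;87 0 0 50 0;87 0 0 100 0;87 0 0 150 0;87 80 -150 150 0;87 80 -320 150 0;87 80 -320 150 0;87 80 -320 150 0;87 80 -320 150 0;87 80 -320 150 0;87 80 -320 150 0"}}

```text
time_s: 31.15
position: [0.5065, 0.0052, 0.2148]
tcp_rot: [[-0.167, 0.986, 0.0], [0.986, 0.167, -0.001], [-0.001, 0.0, -1.0]]
force: [-0.5, 0.2, -0.0]
opening: 0.998
grasp_force: 0.0
```

```bash
cat > look.py <<'E'
from h import *
import sys
def dishes():
    im=cap('top')[:,:,::-1].copy();hsv=cv2.cvtColor(im,cv2.COLOR_BGR2HSV)
    m=((hsv[:,:,1]<60)&(hsv[:,:,2]>60)).astype(np.uint8);m[:110]=0;m[285:]=0
    n,l,st,c=cv2.connectedComponentsWithStats(m)
    for i in range(1,n):
        if 150<st[i,4]<400 and 180<c[i][0]<450: print(st[i],toz('top',[st[i,:2]+(st[i,2:4]-1)/2],.016).round(4))
    return im
E
python3 - <<'E'
from look import *
print(bot.read_state()['position'])
a=dishes();b=cap('scene')[:,:,::-1]
q=proj('scene',[[.427,.328,.05]])[0].astype(int);print(q)
A=cv2.resize(a[205:275,180:280],(400,280),interpolation=cv2.INTER_CUBIC)
B=cv2.resize(b[max(q[1]-35,0):q[1]+35,q[0]-50:q[0]+50],(400,280),interpolation=cv2.INTER_CUBIC)
C=cv2.resize(a[145:275,180:440],(800,400),interpolation=cv2.INTER_AREA)
cv2.imwrite('pics/e1.png',np.hstack([A,B]));cv2.imwrite('pics/e1.png',np.vstack([np.hstack([A,B]),cv2.resize(a[160:270,180:440],(800,318))]))
E
```

```text
[0.5064633  0.00522101 0.21481323]
[182 110  18  17 220] [[0.8317 0.4476 0.016 ]]
[411 205  19  19 273] [[ 0.5745 -0.3387  0.016 ]]
[329 239  19  19 296] [[ 0.4411 -0.0864  0.016 ]]
[303 294]
```

View pics/e1.png

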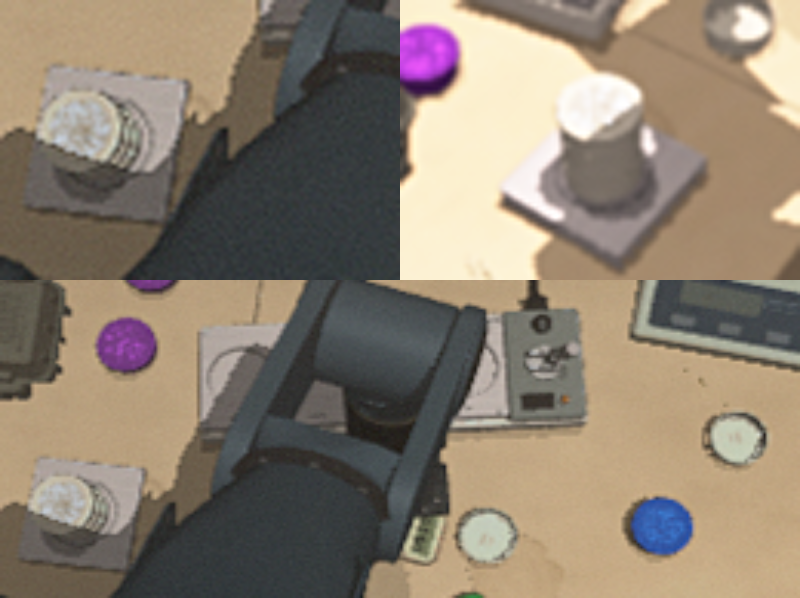

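The pile stands flush inside the circle and the switch is OFF. The dish that was at (354,253) has been knocked to (338,248), close to the timer. I'll pick it up from there and centre it in free space.

Call:
{"api": "drive_tool", "payload": {"deltas": "87 -65 -92 -80 0;87 -65 -92 -120 0;87 -65 -92 -150 0;87 -65 -92 -150 0;87 -65 -92 -190 0;87 -65 -92 -200 0;87 -65 -92 -203 0;87 -65 -92 -203 0;50 -65 -92 -203 0;50 -65 -92 -203 0;50 -65 -92 -203 0;50 -65 -92 -203 0"}}

```text
time_s: 32.45
position: [0.4416, -0.0837, 0.0124]
tcp_rot: [[-0.169, 0.986, 0.001], [0.986, 0.169, -0.001], [-0.001, 0.001, -1.0]]
force: [-0.3, 1.4, -1.0]
opening: 0.719
grasp_force: 0.0
```

Call:
{"api": "drive_tool", "payload": {"deltas": "50 0 0 0 0;50 0 0 0 0;50 0 0 0 0;50 0 0 0 0"}}

```text
time_s: 32.85
position: [0.4414, -0.0837, 0.0122]
tcp_rot: [[-0.169, 0.986, 0.001], [0.986, 0.169, -0.0], [-0.001, 0.001, -1.0]]
force: [-0.1, 0.2, 6.1]
opening: 0.664
grasp_force: 30.0
```

Call:
{"api": "drive_tool", "payload": {"deltas": "50 0 0 15 0;50 0 0 30 0;50 19 -76 30 0;50 19 -76 30 0;50 19 -76 20 0;50 19 -76 5 0;50 19 -76 0 0;50 19 -76 0 0;50 19 -76 0 0;87 19 -76 0 0;87 19 -76 0 0;87 19 -76 0 0"}}

```text
time_s: 34.05
position: [0.4601, -0.1593, 0.0115]
tcp_rot: [[-0.169, 0.986, -0.0], [0.986, 0.169, 0.0], [0.0, -0.0, -1.0]]
force: [-0.5, -0.7, -0.3]
opening: 0.85
grasp_force: 0.0
```

Call:
{"api": "drive_tool", "payload": {"deltas": "87 0 0 0 1.571;87 0 0 0 1.571;87 0 0 0 1.571;87 0 0 0 1.571;87 0 0 0 1.571;87 0 0 0 1.571;87 0 0 0 1.571;87 0 0 0 1.571;87 0 0 0 1.571;87 0 0 0 1.571;87 0 0 0 1.571;87 0 0 0 1.571"}}

```text
time_s: 35.25
position: [0.4602, -0.1595, 0.0116]
tcp_rot: [[-0.986, -0.169, 0.0], [-0.169, 0.986, 0.0], [-0.0, 0.0, -1.0]]
force: [0.2, 1.4, 0.4]
opening: 1.004
grasp_force: 0.0
```

Call:
{"api": "drive_tool", "payload": {"deltas": "50 0 0 0 0;50 0 0 0 0;50 0 0 0 0;50 0 0 0 0;50 0 0 0 0;50 0 0 0 0;50 0 0 0 0;87 0 0 0 0;87 0 0 0 0;87 0 0 0 0;87 0 0 0 0"}}

```text
time_s: 36.35
position: [0.46, -0.1595, 0.0117]
tcp_rot: [[-0.986, -0.169, -0.0], [-0.169, 0.986, 0.0], [0.0, 0.0, -1.0]]
force: [-0.7, 0.2, -0.9]
opening: 0.933
grasp_force: 0.0
```

Call:
{"api": "drive_tool", "payload": {"deltas": "87 0 0 0 -1.6;87 0 0 0 -1.6;87 0 0 0 -1.6;87 0 0 0 -1.6;87 0 0 0 -1.6;87 0 0 0 -1.6;87 0 0 0 -1.6;87 0 0 0 -1.6;87 0 0 0 -1.6;87 0 0 0 -1.6;87 0 0 0 -1.6;87 0 0 0 -1.6"}}

```text
time_s: 37.55
position: [0.4601, -0.1596, 0.0117]
tcp_rot: [[-0.141, 0.99, -0.0], [0.99, 0.141, 0.0], [0.0, -0.0, -1.0]]
force: [0.4, 0.3, 0.1]
opening: 1.004
grasp_force: 0.0
```

Call:
{"api": "drive_tool", "payload": {"deltas": "50 0 0 0 0;50 0 0 0 0;50 0 0 0 0;50 0 0 0 0;50 0 0 0 0;50 0 0 0 0;50 0 0 0 0;50 0 0 0 0"}}

```text
time_s: 38.35
position: [0.46, -0.1595, 0.0117]
tcp_rot: [[-0.141, 0.99, -0.0], [0.99, 0.141, 0.0], [0.0, -0.0, -1.0]]
force: [-0.2, -1.1, 0.2]
opening: 0.666
grasp_force: 30.0
```

Call:
{"api": "drive_tool", "payload": {"deltas": "50 0 0 50 0;50 0 0 100 0;50 157 112 100 0;50 157 112 100 0;50 157 112 100 0;50 157 112 100 0;50 157 112 100 0;50 157 112 65 0;50 157 112 60 0;50 157 112 60 0;50 157 112 60 0"}}

```text
time_s: 39.45
position: [0.6169, -0.0482, 0.0722]
tcp_rot: [[-0.14, 0.99, 0.0], [0.99, 0.14, -0.0], [-0.0, 0.0, -1.0]]
force: [-0.4, 0.2, -1.1]
opening: 0.664
grasp_force: 30.0
```

Call:
{"api": "drive_tool", "payload": {"deltas": "50 0 0 0 0"}}

```text
time_s: 39.55
position: [0.6177, -0.0483, 0.0729]
tcp_rot: [[-0.14, 0.99, 0.002], [0.99, 0.14, -0.001], [-0.001, 0.002, -1.0]]
force: [1.1, 0.3, -0.7]
opening: 0.665
grasp_force: 30.0
```

Call:
{"api": "drive_tool", "payload": {"deltas": "50 0 1 -4 0;50 0 1 -8 0;50 0 1 -12 0;50 0 1 -16 0;50 0 1 -19 0;50 0 1 -19 0;50 0 1 -19 0"}}

```text
time_s: 40.25
position: [0.6169, -0.0465, 0.0537]
tcp_rot: [[-0.141, 0.99, -0.0], [0.99, 0.141, -0.0], [0.0, -0.0, -1.0]]
force: [-1.8, -0.4, 6.8]
opening: 0.664
grasp_force: 30.0
```

Call:
{"api": "drive_tool", "payload": {"deltas": "87 0 0 0 0;87 0 0 0 0;87 0 0 0 0;87 0 0 50 0;87 0 0 100 0;87 0 0 130 0;87 -41 -292 130 -1.571;87 -41 -292 130 -1.571;87 -41 -292 130 -1.571;87 -41 -292 130 -1.571;87 -41 -292 130 -1.571;87 -41 -292 130 -1.571"}}

```text
time_s: 41.45
position: [0.5754, -0.341, 0.1823]
tcp_rot: [[0.693, 0.721, -0.0], [0.721, -0.693, -0.0], [-0.0, -0.0, -1.0]]
force: [0.9, -0.5, -0.2]
opening: 0.998
grasp_force: 0.0
```

```bash
python3 - <<'E'
from look import *
a=dishes();b=cap('scene')[:,:,::-1]
q=proj('scene',[[.617,-.047,.06]])[0].astype(int)
B=cv2.resize(b[q[1]-50:q[1]+50,q[0]-70:q[0]+70],(700,500),interpolation=cv2.INTER_CUBIC)
cv2.imwrite('pics/f1.png',np.hstack([B]))
E
```

```text
[182 110  17  18 223] [[0.8297 0.449  0.016 ]]
```

View pics/f1.png

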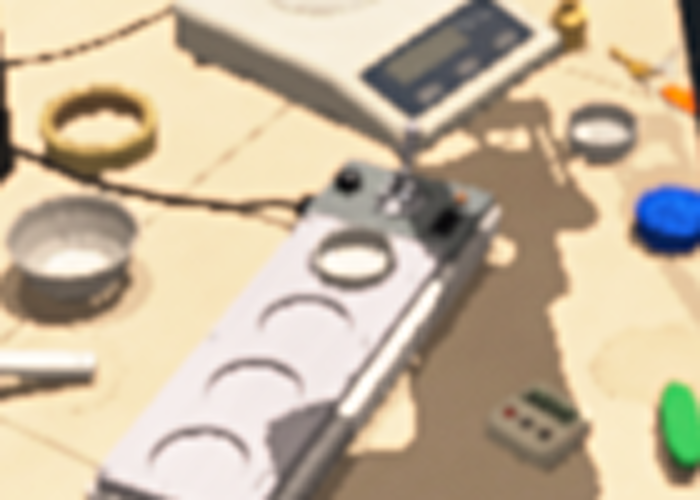

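Call:
{"api": "drive_tool", "payload": {"deltas": "87 0 2 -40 -0.665;87 0 2 -80 -0.665;87 0 2 -100 -0.665;87 0 2 -100 -0.665;87 0 2 -100 -0.665;87 0 2 -140 -0.665;87 0 2 -160 -0.665;87 0 2 -170 -0.665;87 0 2 -170 -0.665"}}

```text
time_s: 42.45
position: [0.5752, -0.3353, 0.0109]
tcp_rot: [[0.989, 0.147, -0.003], [0.147, -0.989, 0.002], [-0.002, -0.003, -1.0]]
force: [-1.3, 0.4, 0.5]
opening: 0.998
grasp_force: 0.0
```

Call:
{"api": "drive_tool", "payload": {"deltas": "50 0 0 0 0;50 0 0 0 0;50 0 0 0 0;50 0 0 0 0;50 0 0 0 0;50 0 0 0 0;50 0 0 0 0;50 0 0 0 0"}}

```text
time_s: 43.25
position: [0.5765, -0.3371, 0.0135]
tcp_rot: [[0.989, 0.146, 0.001], [0.146, -0.989, -0.001], [0.001, 0.001, -1.0]]
force: [0.0, 0.0, 5.0]
opening: 0.651
grasp_force: 30.0
```

Call:
{"api": "drive_tool", "payload": {"deltas": "50 0 0 30 0;50 0 0 60 0;50 -116 177 60 0;50 -116 177 60 0;50 -116 177 60 0;50 -116 177 60 0;50 -116 177 60 0;50 -116 177 30 0;50 -116 177 4 0;50 -116 177 0 0;50 -116 177 0 0;50 -116 177 0 0"}}

```text
time_s: 44.45
position: [0.4603, -0.1598, 0.0125]
tcp_rot: [[0.989, 0.146, -0.0], [0.146, -0.989, 0.0], [-0.0, -0.0, -1.0]]
force: [-0.4, 0.1, -0.7]
opening: 0.661
grasp_force: 30.0
```

Call:
{"api": "drive_tool", "payload": {"deltas": "50 0 0 0 0;87 0 0 0 0;87 0 0 0 0;87 0 0 0 0;87 0 0 0 1.571;87 0 0 0 1.571;87 0 0 0 1.571;87 0 0 0 1.571;87 0 0 0 1.571;87 0 0 0 1.571;87 0 0 0 1.571;87 0 0 0 1.571"}}

```text
time_s: 45.65
position: [0.4601, -0.1596, 0.0128]
tcp_rot: [[0.216, 0.976, 0.0], [0.976, -0.216, -0.0], [-0.0, 0.0, -1.0]]
force: [0.4, 0.5, 0.1]
opening: 1.001
grasp_force: 0.0
```

Call:
{"api": "drive_tool", "payload": {"deltas": "87 0 0 -1 0.4;87 0 0 -1 0.4;87 0 0 -1 0.4;50 0 0 -1 0.4;50 0 0 -1 0.4;50 0 0 -1 0.4;50 0 0 -1 0.4;50 0 0 -1 0.4;50 0 0 -1 0.4;50 0 0 -1 0.4;50 0 0 -1 0.4"}}

```text
time_s: 46.75
position: [0.4601, -0.1596, 0.0117]
tcp_rot: [[-0.175, 0.985, -0.0], [0.985, 0.175, 0.0], [0.0, -0.0, -1.0]]
force: [-0.3, 0.2, -0.1]
opening: 0.663
grasp_force: 30.0
```

Call:
{"api": "drive_tool", "payload": {"deltas": "50 0 0 50 0;50 0 0 100 0;50 147 189 100 -0.036;50 147 189 100 -0.036;50 147 189 100 -0.036;50 147 189 100 -0.036;50 147 189 100 -0.036;50 147 189 100 -0.036;50 147 189 65 -0.036;50 147 189 60 -0.036;50 147 189 60 -0.036;50 147 189 60 -0.036"}}

```text
time_s: 47.95
position: [0.6071, 0.0287, 0.0722]
tcp_rot: [[-0.139, 0.99, 0.0], [0.99, 0.139, -0.0], [-0.0, 0.0, -1.0]]
force: [-0.1, -0.2, -0.4]
opening: 0.663
grasp_force: 30.0
```

Call:
{"api": "drive_tool", "payload": {"deltas": "50 0 0 0 0"}}

```text
time_s: 48.05
position: [0.6078, 0.0287, 0.0729]
tcp_rot: [[-0.139, 0.99, 0.002], [0.99, 0.139, -0.0], [-0.001, 0.002, -1.0]]
force: [-0.1, 0.0, -0.6]
opening: 0.665
grasp_force: 30.0
```

Call:
{"api": "drive_tool", "payload": {"deltas": "50 0 0 -4 0;50 0 0 -8 0;50 0 0 -12 0;50 0 0 -16 0;50 0 0 -19 0;50 0 0 -19 0;50 0 0 -19 0"}}

```text
time_s: 48.75
position: [0.6069, 0.0294, 0.0537]
tcp_rot: [[-0.14, 0.99, -0.0], [0.99, 0.14, -0.0], [-0.0, -0.0, -1.0]]
force: [-2.5, 0.2, 7.2]
opening: 0.662
grasp_force: 30.0
```

Seated. I'll release, back off and check where the last dish is.

Call:
{"api": "drive_tool", "payload": {"deltas": "87 0 0 0 0;87 0 0 0 0;87 0 0 0 0;87 0 0 50 0;87 0 0 100 0;87 0 0 130 0;87 -60 -150 130 0;87 -60 -150 130 0;87 -60 -150 130 0;87 -60 -150 130 0"}}

```text
time_s: 49.75
position: [0.5455, -0.1246, 0.1826]
tcp_rot: [[-0.135, 0.991, -0.001], [0.991, 0.135, -0.001], [-0.001, -0.001, -1.0]]
force: [0.9, -0.1, -0.8]
opening: 0.998
grasp_force: 0.0
```

```bash
python3 - <<'E'
from look import *
print(bot.read_state()['position'])
a=dishes()
cv2.imwrite('pics/g1.png',cv2.resize(a[150:280,180:340],(800,600),interpolation=cv2.INTER_CUBIC)[:600])
E
```

```text
[ 0.54552781 -0.12457296  0.18255995]
[182 110  18  18 224] [[0.8299 0.4473 0.016 ]]
```

View pics/g1.png

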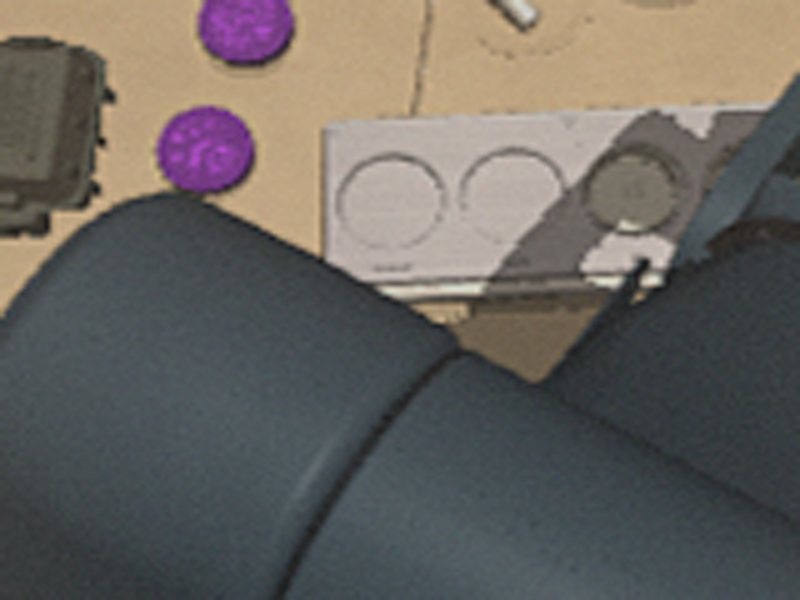

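The elbow hides the third dish in the top view, so I'll check it in the scene view.

```bash
python3 - <<'E'
from look import *
b=cap('scene')[:,:,::-1]
q=proj('scene',[[.429,.138,.021]])[0];print(q);u,v=q.astype(int)
u0,v0=u-60,v-45
cv2.imwrite('pics/g2.png',cv2.resize(b[v0:v0+90,u0:u0+120],(720,540),interpolation=cv2.INTER_CUBIC));print(u0,v0)
E
```

```text
[337.58343623 262.53252198]
277 217
```

View pics/g2.png

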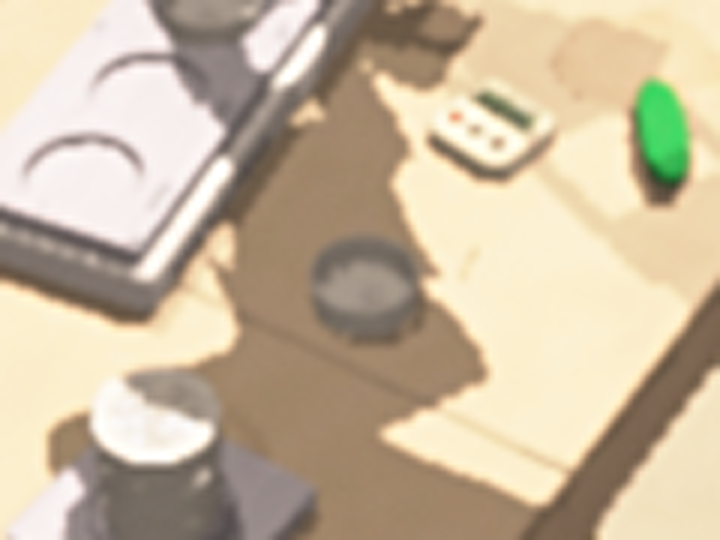

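The dish is still at its first position: its rim is at crop (366,276), against (363,273) predicted. Picking it.

Call:
{"api": "drive_tool", "payload": {"deltas": "87 -115 263 -20 1.571;87 -115 263 -20 1.571;87 -115 263 -20 1.571;87 -115 263 -20 1.571;87 -115 263 -20 1.571;87 -115 263 -20 1.571;87 -115 263 -20 1.571;87 -115 263 -20 1.571;87 -115 263 -60 1.571;87 -115 263 -100 1.571;87 -115 263 -100 1.571;87 -115 263 -100 1.571"}}

```text
time_s: 51.05
position: [0.4311, 0.1439, 0.0811]
tcp_rot: [[-0.99, -0.141, -0.003], [-0.141, 0.99, 0.0], [0.003, 0.001, -1.0]]
force: [0.7, -0.5, 0.6]
opening: 0.997
grasp_force: 0.0
```

Call:
{"api": "drive_tool", "payload": {"deltas": "87 0 0 -40 0;87 0 0 -65 0;87 0 0 -70 0;87 0 0 -70 0;50 0 0 -70 0;50 0 0 -70 0;50 0 0 -70 0;50 0 0 -70 0;50 0 0 -70 0;50 0 0 -70 0;50 0 0 -70 0"}}

```text
time_s: 52.15
position: [0.4325, 0.1423, 0.0133]
tcp_rot: [[-0.99, -0.14, 0.001], [-0.14, 0.99, 0.0], [-0.001, -0.0, -1.0]]
force: [0.1, -1.4, 5.5]
opening: 0.652
grasp_force: 30.0
```

Call:
{"api": "drive_tool", "payload": {"deltas": "87 0 0 0 0;87 0 0 0 0;87 0 0 0 0;87 0 0 -1 -1.571;87 0 0 -1 -1.571;87 0 0 -1 -1.571;87 0 0 -1 -1.571;87 0 0 -1 -1.571;87 0 0 -1 -1.571;87 0 0 -1 -1.571;87 0 0 -1 -1.571;87 0 0 -1 -1.571"}}

```text
time_s: 53.35
position: [0.4319, 0.1424, 0.0115]
tcp_rot: [[-0.347, 0.938, -0.001], [0.938, 0.347, -0.0], [0.0, -0.001, -1.0]]
force: [-1.2, 0.3, -1.0]
opening: 0.999
grasp_force: 0.0
```

Call:
{"api": "drive_tool", "payload": {"deltas": "87 0 0 0 -0.22;87 0 0 0 -0.22;87 0 0 0 -0.22;50 0 0 0 -0.22;50 0 0 0 -0.22;50 0 0 0 -0.22;50 0 0 0 -0.22;50 0 0 0 -0.22;50 0 0 0 -0.22;50 0 0 0 -0.22;50 0 0 0 -0.22"}}

```text
time_s: 54.45
position: [0.4321, 0.1424, 0.0117]
tcp_rot: [[-0.141, 0.99, -0.0], [0.99, 0.141, 0.0], [0.0, -0.0, -1.0]]
force: [-0.3, 1.0, -0.6]
opening: 0.66
grasp_force: 30.0
```

Call:
{"api": "drive_tool", "payload": {"deltas": "50 0 0 50 0;50 0 0 100 0;50 165 -37 100 0;50 165 -37 100 0;50 165 -37 100 0;50 165 -37 100 0;50 165 -37 65 0;50 165 -37 60 0;50 165 -37 60 0;50 165 -37 60 0;50 165 -37 60 0"}}

```text
time_s: 55.55
position: [0.5974, 0.1057, 0.0729]
tcp_rot: [[-0.141, 0.99, 0.002], [0.99, 0.141, 0.0], [-0.0, 0.002, -1.0]]
force: [0.3, -0.2, -0.3]
opening: 0.665
grasp_force: 30.0
```

Call:
{"api": "drive_tool", "payload": {"deltas": "50 0 0 0 0"}}

```text
time_s: 55.65
position: [0.5975, 0.1056, 0.0729]
tcp_rot: [[-0.141, 0.99, 0.002], [0.99, 0.141, -0.0], [-0.0, 0.002, -1.0]]
force: [-0.6, 0.1, -0.3]
opening: 0.664
grasp_force: 30.0
```

Call:
{"api": "drive_tool", "payload": {"deltas": "50 0 0 -4 0;50 0 0 -8 0;50 0 0 -12 0;50 0 0 -16 0;50 0 0 -19 0;50 0 0 -19 0;50 0 0 -19 0"}}

```text
time_s: 56.35
position: [0.5968, 0.1054, 0.0537]
tcp_rot: [[-0.141, 0.99, -0.0], [0.99, 0.141, -0.0], [-0.0, -0.0, -1.0]]
force: [-2.6, 0.1, 7.4]
opening: 0.66
grasp_force: 30.0
```

Call:
{"api": "drive_tool", "payload": {"deltas": "87 0 0 0 0;87 0 0 0 0;87 0 0 0 0;87 0 0 50 0;87 0 0 100 0;87 0 0 120 0;35 36 -253 120 0;35 36 -253 120 0;35 36 -253 120 0;35 36 -253 120 0;35 36 -253 120 0;35 36 -253 120 0"}}

```text
time_s: 57.55
position: [0.6343, -0.1545, 0.1725]
tcp_rot: [[-0.135, 0.991, 0.003], [0.991, 0.135, -0.003], [-0.004, 0.002, -1.0]]
force: [-0.2, -1.1, -0.2]
opening: 0.541
grasp_force: 0.0
```

```bash
python3 - <<'E'
from look import *
print(bot.read_state()['position'])
b=cap('scene')[:,:,::-1]
cv2.imwrite('pics/k1.png',cv2.resize(b[160:320,250:410],(600,600),interpolation=cv2.INTER_CUBIC))
E
```

```text
[ 0.63433359 -0.15448988  0.17247359]
```

View pics/k1.png

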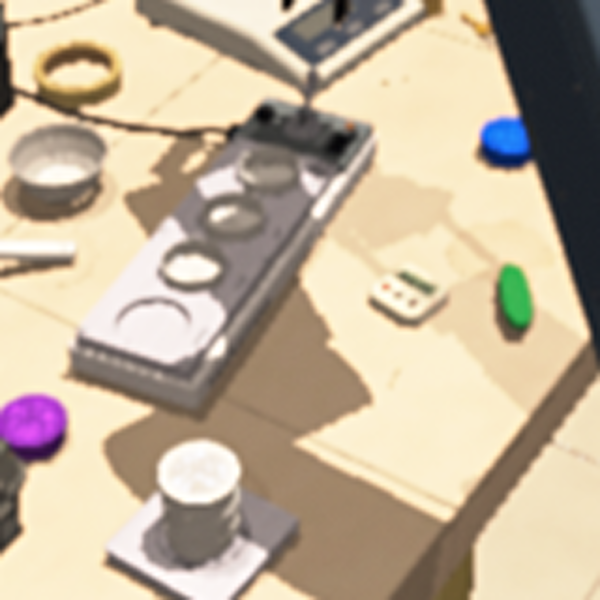

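Dishes sit flat in wells 1 to 3, well 4 is empty and the pile is neat. Now I'll flip the switch back on.

Call:
{"api": "drive_tool", "payload": {"deltas": "30 0 0 -20 0;30 0 0 -40 0;30 0 0 -75 0;30 0 0 -95 0;30 0 0 -95 0;30 0 0 -95 0"}}

```text
time_s: 58.2
position: [0.633, -0.1462, 0.0776]
tcp_rot: [[-0.142, 0.99, -0.001], [0.99, 0.142, 0.001], [0.001, -0.001, -1.0]]
force: [0.2, -0.2, -0.4]
opening: 0.345
grasp_force: 0.0
```

Call:
{"api": "drive_tool", "payload": {"deltas": "5 0 0 0 0;5 0 0 0 0;5 0 0 0 0;5 0 0 0 0;5 0 0 0 0;5 0 0 0 0"}}

```text
time_s: 58.8
position: [0.6346, -0.1478, 0.0791]
tcp_rot: [[-0.14, 0.99, 0.004], [0.99, 0.14, -0.001], [-0.001, 0.004, -1.0]]
force: [1.2, 1.9, 5.5]
opening: 0.16
grasp_force: 30.0
```

Call:
{"api": "drive_tool", "payload": {"deltas": "5 0 -2 4 0;5 0 -3 8 0;5 1 -4 11 0;5 1 -4 11 0;5 1 -4 11 0"}}

```text
time_s: 59.3
position: [0.6347, -0.1508, 0.0871]
tcp_rot: [[-0.14, 0.99, 0.001], [0.99, 0.14, 0.002], [0.001, 0.001, -1.0]]
force: [5.7, 2.4, -7.0]
opening: 0.16
grasp_force: 30.0
```

Call:
{"api": "drive_tool", "payload": {"deltas": "5 -1 6 2 0;5 -2 12 4 0;5 -2 18 5 0;5 -3 24 5 0;5 -4 30 5 0;5 -5 37 4 0;5 -6 43 2 0;5 -7 48 0 0;5 -7 51 -1 0;5 -7 51 -1 0"}}

```text
time_s: 60.3
position: [0.628, -0.1029, 0.0871]
tcp_rot: [[-0.142, 0.99, 0.002], [0.99, 0.142, -0.004], [-0.004, 0.001, -1.0]]
force: [3.1, -3.8, -4.1]
opening: 0.163
grasp_force: 30.0
```

Call:
{"api": "drive_tool", "payload": {"deltas": "5 0 0 -3 0;5 0 -2 -7 0;5 0 -3 -11 0;5 0 -3 -11 0;30 0 -3 -11 0;30 0 -3 -11 0;30 0 -3 -11 0;30 0 -3 20 0;30 0 -3 60 0;30 0 -3 100 0;30 0 -3 100 0;30 0 -3 100 0"}}

```text
time_s: 61.5
position: [0.627, -0.1038, 0.188]
tcp_rot: [[-0.14, 0.99, 0.0], [0.99, 0.14, -0.0], [-0.0, 0.0, -1.0]]
force: [-0.6, 0.1, -0.5]
opening: 0.344
grasp_force: 0.0
```

Call:
{"api": "drive_tool", "payload": {"deltas": "30 -130 -100 30 0;30 -130 -150 30 0;30 -130 -150 30 0;30 -130 -150 30 0;30 -130 -150 30 0"}}

```text
time_s: 62.0
position: [0.4932, -0.2576, 0.2162]
tcp_rot: [[-0.134, 0.991, -0.004], [0.991, 0.134, 0.0], [0.001, -0.004, -1.0]]
force: [0.5, 0.3, -0.2]
opening: 0.345
grasp_force: 0.0
```

```bash
python3 - <<'E'
from look import *
print(bot.read_state()['position'])
a=cap('top')[:,:,::-1];b=cap('scene')[:,:,::-1]
A=cv2.resize(a[160:225,240:380],(700,325),interpolation=cv2.INTER_CUBIC)
B=cv2.resize(b[150:205,280:398],(700,275) if 0 else (590,275),interpolation=cv2.INTER_CUBIC)
B=cv2.copyMakeBorder(B,0,0,0,110,cv2.BORDER_CONSTANT)
cv2.imwrite('pics/z1.png',np.vstack([A,B]))
P=np.array([.630,-.1275,.046])
for th in(.4,):
  for r in(.052,.064,.074):
    X=P+(r*np.sin(th))*np.array([-.139,.99,0])+[0,0,r*np.cos(th)];print(r,(proj('top',[X])-[240,160])*5,(proj('scene',[X])-[280,150])*5+[0,325])
E
```

```text
[ 0.49320811 -0.25755082  0.21619879]
0.052 [[555.70274424 125.41454215]] [[242.82481055 513.42009706]]
0.064 [[549.36019998 120.88821472]] [[239.86538527 504.62288509]]
0.074 [[543.9909761  117.05650562]] [[237.37328362 497.21484217]]
```

View pics/z1.png

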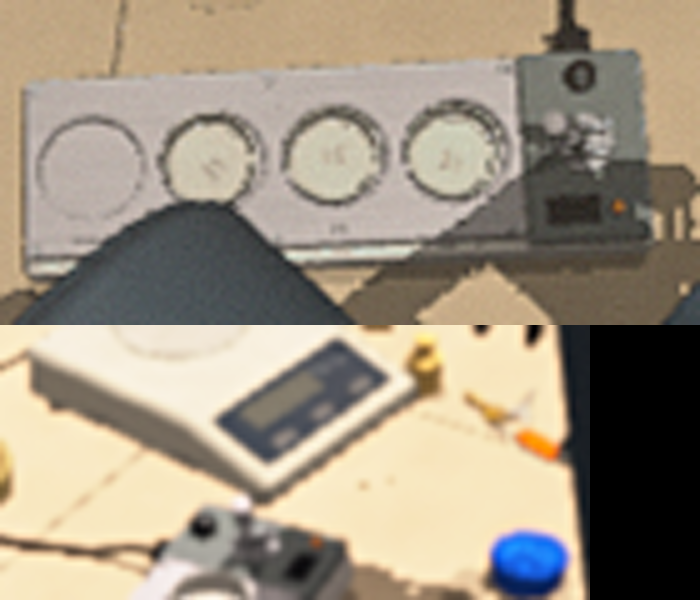

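The bat leans towards the wells, with its cap at (553,122). A quick comparison with the starting picture will confirm it dropped home.

```bash
python3 - <<'E'
from look import *
a=cap('top')[:,:,::-1];t=cv2.imread('pics/t0.png')
U=lambda i:cv2.resize(cv2.cvtColor(np.ascontiguousarray(i),cv2.COLOR_BGR2GRAY),None,fx=6,fy=6,interpolation=cv2.INTER_CUBIC)
T=U(t[178:190,343:357]);S=U(a[172:196,337:363])
r=cv2.matchTemplate(S,T,cv2.TM_CCOEFF_NORMED);_,v,_,p=cv2.minMaxLoc(r);print(v,(np.array(p)-36)/6,'px shift vs ON/home at start')
E
```

```text
0.9261742830276489 [0.16666667 0.        ] px shift vs ON/home at start
```

```bash
python3 -c "
from rig import bot
print(bot.hand_in())"
```

```text
the job is handed in; nothing more can be done
None
```

The job is handed in: the three lidded tins are stacked flush in the cooler's circle, the three dishes stand in wells 1–3, and the switch is back on with the bat where it was, locked, at the start.

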